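# Bolt a jar lid into the liner jig and hold the bolt at its click

## Robot

A 6-joint arm with a two-finger parallel gripper is mounted at the origin on a cart in front of the work surface, level with it; the furniture and walls round the work are solid. World frame = base frame: x ahead of the robot, y to its left, z up, the work surface at z = 0. Lengths are in m, angles in rad, forces in N, time in s.
With the tool pointing down it reaches from about 0.425 to 0.925 m from the base axis. Payload 12.5 kg.
Tool frame: the origin (TCP) lies at the very end of the fingers, on their centre line; the grasp point (between the pads) lies manip.tcp_to_grasp behind it (manip.tcp_to_grasp is the distance from the TCP to the grasp point, in m); z points along the fingers, y is the line along which they close (so a half turn about z gives the same grasp; the last joint's range is limited). The gripper opens to 85 mm and grips with 20 to 120 N. Pads are 22 mm wide; open, the fingers measure 114 mm over their backs; the gripper's body (76 mm by 85 mm) begins 54 mm behind the grasp point. The pads swing forward as they close: fully open they stand 13 mm farther back than shut.
Start: joints at [-1.394, 0.491, 1.559, -0, 1.092, -0.106], TCP at [0.174, -0.6, 0.231] pointing down, gripper open.
Joint ranges: [-3.1, 3.1], [-0.84, 2.19], [0.05, 2.79], [-1.13, 4.28], [0.06, 2.93], [-2.69, 2.69]. Speed limits (rad/s): [2.22, 2.22, 2.79, 3.14, 3.14, 3.14].

## Interface

Orientations are given as a unit quaternion [x, y, z, w].
In Python, from cell import manip, eyes gives the robot as it stands.
- The arm moves only by the tool drive_tool, never from a script. Its argument "motion" is a list of rows, each an object with "delta_pos": the shift along the tool's x, y, z scaled (see below), a list of three; "rot": the turn, a rotation vector about the tool's x, y, z scaled (see below), a list of three. In form: [{"delta_pos": [tx, ty, tz], "rot": [rx, ry, rz]}, ...]. A call has 1 to 8 rows; each row shifts and turns the commanded pose from where the row before left it, along the tool's axes as they then stand; what a row does not reach is not made up. The controller multiplies each number of a shift by 30 mm and each number of a turn by 4 degrees. A row lasts 1/12 s, in which the tool goes at most 41.7 mm and 7.16 degrees, less where a joint would pass 70% of its speed; a pose out of reach is approached as far as the arm can. A call with a number of a shift or a turn outside -1 to 1 is refused whole. A call with a gripper value outside its range is refused whole. "grip" is the opening, from 0 (shut) to 1 (fully open), set as the call begins (left out, the last holds). The fingers move at their own pace and stop on an object; the grip force is fixed at half the most. Time passes only in rows, so rows that do not move let the fingers close. It gives the time, the measured TCP pose, the force, the opening and the grip force at its end, in the units of the state.
- manip.state(): the state, without advancing time (a new reading comes with each control period).
- eyes.get_image(name): name is "side" or "top" or "wrist"; returns the picture (400x640x3 uint8, red, green, blue); there is no depth.
- eyes.calibration(name): a dict with "fx", "fy", "cx", "cy" (pixels), "eye" and "orientation" of the camera in the world; the wrist camera has in their place "T_tool_cam" (4x4, takes a point from camera to tool coordinates, whose origin is the TCP and whose axes are the flange's). Camera axes: x right, y down, z forward; pixel columns grow to the right and rows downward; lengths in m; the calibration is good to about 2 mm. A picture is of the moment at which its call begins: read the wrist's pose just before it. calibration takes no time and is no camera call.
- manip.hand_in(): hands the job in; it is judged then, once.
The state is a dict: "clock": time; "qpos": joint angles; "qvel": joint speeds; "joint_torque": joint torques, N m; "ee_pos": TCP position; "tcp_rot": TCP orientation; "wrist_force": force on the tool from outside, world axes, zero at the start; "ft_torque": the same for the moment, N m; "gripper_width": finger opening in m; "grasp_force": force on a finger pad.
Only numpy, scipy, OpenCV 4.12 (cv2) and the standard library are available. Lean on these libraries where they do the work, as an engineer would, in place of code of your own. Each camera call takes 0.05 s, during which the arm holds its last target. There are 200 camera calls.

## Task

Push the green jar lid flat across the worktop into the jig until it sits home against both faces of the V-stop, with the bolt still drawn back. Then take the red knob and slide the bolt across behind the lid until its ball clicks into the notch at the white line on the brass strip, without running past the notch, and finish while still gripping the knob there. Leave the other things on the worktop where they are.

Things in the scene. Friction and masses are not known exactly. Their poses are not given: they have to be found in the camera images.
- lid_green: green jar lid lying open side up on the worktop, 92 mm wide, 18 mm tall, about 50 g; origin at the centre of its underside. Only pushed, never lifted
- bay (a point): centre of the round grey mark with white edge in the jig's bay, on the worktop: the lid's centre comes here when it touches both faces of the V-stop. x points into the V (the lid comes in along +x), y to the left along the bolt rail, z up. The V faces are 24 mm tall, 46 mm from this point at 45 degrees either side of +x, about 140 mm wide over all
- jig: the jig, fixed to the worktop; origin and axes as the bay's. The bay is open towards -x. On its left is the rail plate, 5 mm thick, x -108 to -30 mm, y 62 to 262 mm, with two bolt guides 27 mm tall on the bolt line, at y 68 to 82 and 246 to 260 mm
- knob (a point): centre of the red knob on the bolt, 55 mm above the worktop. The knob is 22 mm along the rail (the bay's y) and 26 mm across it, at heights of 32 to 76 mm, free all round above the dark slide block, whose top is at 32 mm; it is on the bolt line, x = -59 mm of the bay
- bolt_tip (a point): end of the bolt, a steel bar 12 mm wide, 6 to 20 mm above the worktop, 147 mm ahead of the knob (to the bay's -y). With the lid home it passes 7 mm behind the lid
- bolt (a joint): how far the bolt has been slid from its drawn-back stop towards the bay's -y, in m, 0 to 0.130, one to one with the knob; it starts at 0 to 0.020 and runs with about 1.5 N of friction
- notch (a point): the notch at the white line on the brass strip beside the rail, 5 mm above the worktop, x = -85 mm of the bay; axes as the bay's. The bolt is at the notch when the knob is level with this point along the bay's y. The notch stands elsewhere along the rail every time (bolt travel 95 to 115 mm)
- strip: the brass strip, fixed; origin at the notch. A spring ball under the slide block first crosses a low ridge whose top is 4.6 mm before the notch (about 6 to 9 N in all), drops into the notch with less than 1 mm of free play, and is stopped by a taller ridge just beyond (over 11 N to climb; its top is 6.4 mm past the notch)
- bottle_snack: clear drink bottle with orange cap, 58 mm wide, 182 mm tall, a bystander; origin at the centre of its underside
- jigger: steel double measure, 45 mm wide, 78 mm tall, a bystander; origin at the centre of its underside
- tin_milk: red and silver tin, 75 mm wide, 110 mm tall, a bystander; origin at the centre of its underside
- cup_clear_1: clear plastic cups, 85 mm wide, 62 mm tall, a bystander; origin at the centre of its underside
- sauce_cup_1: white lidded sauce cup, 73 mm wide, 49 mm tall, a bystander; origin at the centre of its underside
- lid_orange_1: orange jar lid, 120 mm wide, 21 mm tall, a bystander; origin at the centre of its underside
- timer: white kitchen timer, 27x68x66 mm, a bystander; origin at the centre of its underside
There are look-alikes about, which are no part of the job. Leave any black or blue look-alike of the lid_green alone.

How it is judged:
By the outcome, as a careful person would: the job done as asked, in the order asked, and still so for the second after the job is handed in, while the arm keeps its last pose, push and grip.
It also fails if it takes over 48 s, if anything falls off the work surface, if the arm or the gripper's body presses on something with over 40 N, if the wrist force passes 120 N, or if a joint passes its speed limit or range.

## Working session

There is one attempt and no reset: what is moved stays moved. The work goes in short steps, Python scripts to look and compute and a tool call to move; the robot and the scene stay as the last step left them, time stands still between calls to the robot, and variables do not carry over. Pictures are saved under pics/ and viewed, at most 10 in all, crops included, and the job is handed in when it is done.

Besides the shell and the picture viewer there is one more tool, called after "Request:" as a command line: name --argument value ..., lists and objects as JSON in quotes. drive_tool: Moves the arm, as the interface text tells. Shifts and turns lie within -1 to 1; 1 stands for 30 mm of shift or 4 degrees of turn. Its arguments: {"type":"object","properties":{"motion":{"type":"array"},"grip":{"type":"number"}},"required":["motion"]}

```bash
mkdir -p pics; ls; cat > h.py <<'E'
import numpy as np, cv2
from scipy.spatial.transform import Rotation as R
from cell import manip, eyes
def shot(n,f):
    im=eyes.get_image(n); cv2.imwrite('pics/'+f,cv2.cvtColor(im,cv2.COLOR_RGB2BGR)); return im
def pose(n,st=None):
    c=eyes.calibration(n)
    if n=='wrist':
        s=st or manip.state(); T=np.array(c['T_tool_cam']); r=R.from_quat(s['tcp_rot']).as_matrix()
        return c, np.array(s['ee_pos'])+r@T[:3,3], r@T[:3,:3]
    o=np.array(c['orientation']); 
    return c, np.array(c['eye']), (o if o.shape==(3,3) else R.from_quat(o).as_matrix())
def ray(n,u,v,z,st=None):
    c,e,r=pose(n,st); d=r@np.array([(u-c['cx'])/c['fx'],(v-c['cy'])/c['fy'],1]); return e+d*(z-e[2])/d[2]
def proj(n,p,st=None):
    c,e,r=pose(n,st); q=r.T@(np.array(p)-e); return q[0]/q[2]*c['fx']+c['cx'],q[1]/q[2]*c['fy']+c['cy']
E
python3 - <<'E'
from h import *
print(manip.state(), manip.tcp_to_grasp)
for n in ('top','side','wrist'): print(n,eyes.calibration(n))
shot('top','top0.png'); shot('side','side0.png')
E
```

```text
pics
{'clock': 0.0, 'qpos': array([-1.39357840e+00,  4.91589625e-01,  1.55945138e+00,  3.26223364e-05,
        1.09168611e+00, -1.05576099e-01]), 'qvel': array([-4.08849019e-04, -5.64564325e-04, -1.05472220e-06,  5.52852437e-05,
        1.70785414e-03, -1.21336333e-03]), 'joint_torque': array([ 1.51198477e-03, -6.18444443e+01, -2.61596167e+01, -9.29137173e-05,
        4.11043293e-03, -1.80348707e-05]), 'ee_pos': array([ 0.17440395, -0.59994323,  0.23070839]), 'tcp_rot': array([ 9.90020988e-01,  1.40918845e-01, -5.85325350e-06, -5.67383577e-04]), 'wrist_force': array([ 0.27589525, -0.7499613 , -0.63681568]), 'ft_torque': array([-4.41773787e-02, -1.30919492e-05,  2.78640264e-02]), 'grasp_force': 0.0, 'gripper_width': 0.08537643482058221} 0.0187
top {'fx': 407.0893698249849, 'fy': 407.0893698249849, 'cx': 321.3883612099427, 'cy': 197.53544936906243, 'eye': array([0.43624674, 0.02062382, 1.18479137]), 'orientation': array([ 0.70733743, -0.70517174,  0.0371421 , -0.03204757])}
side {'fx': 437.30277797122756, 'fy': 437.30277797122756, 'cx': 320.5504659777137, 'cy': 201.50197223750462, 'eye': array([-0.38057099, -1.09539419,  0.70521207]), 'orientation': array([ 0.7901233 , -0.28318734,  0.18224967, -0.51214759])}
wrist {'fx': 314.7806173291547, 'fy': 314.7806173291547, 'cx': 322.21254574998045, 'cy': 198.27571174785402, 'T_tool_cam': array([[-2.13417864e-04, -9.56424871e-01, -2.91978460e-01,
         7.43493901e-02],
       [ 9.99999976e-01, -2.19808093e-04, -1.09183811e-05,
         1.64198970e-04],
       [-5.37366170e-05, -2.91978455e-01,  9.56424895e-01,
        -1.42741754e-01],
       [ 0.00000000e+00,  0.00000000e+00,  0.00000000e+00,
         1.00000000e+00]])}
```

View pics/top0.png

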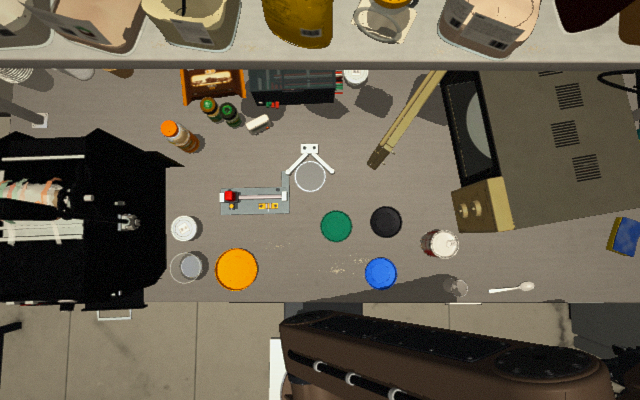

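View pics/side0.png

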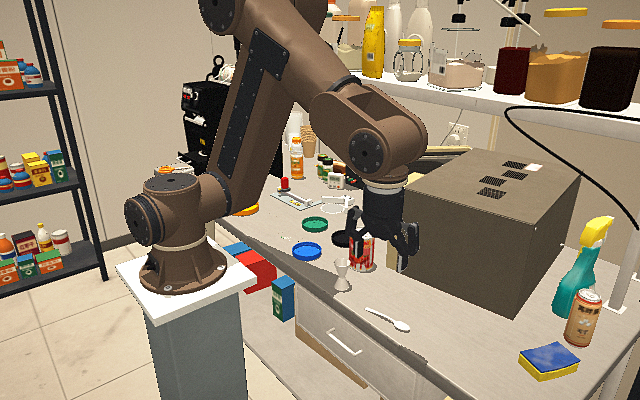

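Top view: candidates for the lid are green (336,226), black (386,221) and blue (380,273), plus the orange lid (237,269). I choose the green one. The bay is at about (310,177) inside the white V, the red knob at (229,196) and the brass strip at about (268,206).

```bash
python3 - <<'E'
from h import *
im=cv2.imread('pics/top0.png'); 
cv2.imwrite('pics/crop1.png',cv2.resize(im[135:250,205:415],None,fx=3.8,fy=3.8,interpolation=cv2.INTER_CUBIC)[:,:800])
hsv=cv2.cvtColor(im,cv2.COLOR_BGR2HSV)
def blobs(lo,hi,name,z,box,amin=8):
    m=cv2.inRange(hsv,lo,hi); k=np.zeros_like(m); x0,y0,x1,y1=box; k[y0:y1,x0:x1]=m[y0:y1,x0:x1]
    n,l,s,c=cv2.connectedComponentsWithStats(k)
    for i in range(1,n):
        if s[i,4]>=amin: print(name,s[i],c[i].round(1),ray('top',*(c[i]+0.0),z).round(4), 'w',(s[i,2]*(1.185-z)/407).round(3))
blobs((60,80,40),(95,255,255),'green',.018,(300,190,370,260),50)
blobs((0,150,90),(8,255,255),'red',.076,(205,180,250,215))
blobs((15,120,120),(35,255,255),'brass',.005,(215,180,300,220),4)
blobs((0,0,185),(180,50,255),'white',0.024,(270,135,345,200),4)
blobs((0,0,185),(180,50,255),'whiteL',0.005,(215,180,300,220),1)
E
```

```text
green [320 210  32  32 776] [335.7 225.8] [ 0.4697 -0.0289  0.018 ] w 0.092
red [225 191   8  10  73] [228.3 195.2] [0.5506 0.2672 0.076 ] w 0.022
brass [259 203   7   6  38] [262.2 205.5] [0.5283 0.1842 0.005 ] w 0.02
brass [267 203   3   6  11] [267.9 205.7] [0.5277 0.1675 0.005 ] w 0.009
brass [271 203   7   6  38] [273.9 205.5] [0.5284 0.15   0.005 ] w 0.02
brass [229 204   5   4  16] [231.  205.5] [0.528  0.2745 0.005 ] w 0.014
white [285 144  50  30 360] [309.3 157.2] [0.6673 0.0478 0.024 ] w 0.143
white [294 161  32  31 132] [309.3 176.7] [0.6104 0.0475 0.024 ] w 0.091
white [270 191  17   9  75] [280.  195.5] [0.5558 0.1309 0.024 ] w 0.048
whiteL [295 180   5   8  15] [297.1 183.5] [0.5932 0.0834 0.005 ] w 0.014
whiteL [239 191  48  10 162] [266.2 196.2] [0.5554 0.173  0.005 ] w 0.139
whiteL [219 193   5   9  45] [221. 197.] [0.5527 0.3041 0.005 ] w 0.014
whiteL [266 204   1   4   4] [266.  205.5] [0.5283 0.173  0.005 ] w 0.003
whiteL [270 204   1   4   4] [270.  205.5] [0.5284 0.1614 0.005 ] w 0.003
whiteL [268 209   1   3   3] [268. 210.] [0.5153 0.167  0.005 ] w 0.003
```

View pics/crop1.png

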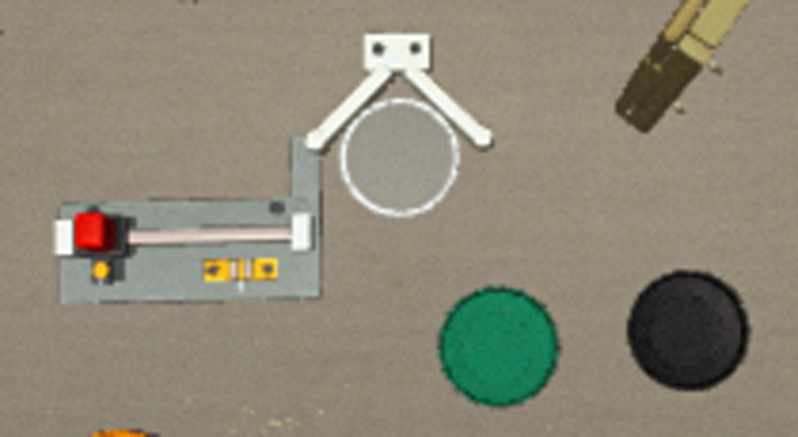

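Crop: the green lid is at crop (498,346), the black one at (688,330), the ringed bay at (400,157) and the knob at (95,231). The white line is at (240,270), the middle of the brass strip. Before moving I check the box's height on the route and the jig geometry.

```bash
python3 - <<'E'
from h import *
print('bay',ray('top',309.3,176.7,0).round(4))
a=ray('top',221,197,.027);b=ray('top',284.5,195.5,.027);print('guides',a,b,'yaw',np.degrees(np.arctan2(-(a-b)[0],(a-b)[1])))
m=cv2.imread('pics/top0.png')
k=ray('top',309.3,148,.024);print('V block',k)
# box front-bottom corner in side view; its top
p=ray('side',412,290,0);print('side corner base',p)
for z in (.15,.2,.25,.3): print(z,proj('side',[p[0],p[1],z]),'top',[ray('top',u,v,z)[:2].round(3) for u,v in((442,70),(457,232),(513,229))])
E
```

```text
bay [0.614  0.0479 0.    ]
guides [0.55051214 0.29884479 0.027     ] [0.55544154 0.11784617 0.027     ] yaw 1.560032614288852
V block [0.69443867 0.04784342 0.024     ]
side corner base [ 0.43490153 -0.49032249  0.        ]
0.15 (np.float64(416.8631617389326), np.float64(241.64871613294167)) top [array([ 0.877, -0.304]), array([ 0.451, -0.331]), array([ 0.459, -0.474])]
0.2 (np.float64(418.6041836077984), np.float64(224.33885741975794)) top [array([ 0.856, -0.289]), array([ 0.45 , -0.314]), array([ 0.458, -0.45 ])]
0.25 (np.float64(420.41084303344724), np.float64(206.3764067693269)) top [array([ 0.835, -0.273]), array([ 0.45 , -0.297]), array([ 0.457, -0.427])]
0.3 (np.float64(422.2869231920873), np.float64(187.72375049808585)) top [array([ 0.813, -0.257]), array([ 0.449, -0.28 ]), array([ 0.456, -0.403])]
```

Request:
drive_tool --motion '[{"delta_pos":[0.4,-0.4,-0.5],"rot":[0,0,0]},{"delta_pos":[0.9,-0.9,-0.5],"rot":[0,0,0]},{"delta_pos":[0.9,-0.9,-0.4],"rot":[0,0,0]},{"delta_pos":[0.95,-0.95,0],"rot":[0,0,0]},{"delta_pos":[0.95,-0.95,0],"rot":[0,0,0]},{"delta_pos":[0.95,-0.95,0],"rot":[0,0,0]},{"delta_pos":[0.95,-0.95,0],"rot":[0,0,0]},{"delta_pos":[0.95,-0.95,0],"rot":[0,0,0]}]' --grip 0.75

```text
clock: 0.77
ee_pos: [0.3168, -0.3399, 0.2732]
tcp_rot: [0.99, 0.141, -0.0, -0.0]
wrist_force: [0.9, -0.5, -0.3]
gripper_width: 0.0641
grasp_force: 0.0
```

Request:
drive_tool --motion '[{"delta_pos":[0.95,-0.95,0],"rot":[0,0,0]},{"delta_pos":[0.95,-0.95,0],"rot":[0,0,0]},{"delta_pos":[0.95,-0.95,0],"rot":[0,0,0]},{"delta_pos":[0.95,-0.95,0],"rot":[0,0,0]},{"delta_pos":[0.95,-0.95,0],"rot":[0,0,0]},{"delta_pos":[0.95,-0.95,0],"rot":[0,0,0]},{"delta_pos":[0.95,-0.95,0],"rot":[0,0,0]},{"delta_pos":[0.95,-0.95,0],"rot":[0,0,0]}]'

```text
clock: 1.43
ee_pos: [0.4722, -0.0572, 0.2733]
tcp_rot: [0.99, 0.141, -0.0, 0.0]
wrist_force: [0.7, -1.0, -0.4]
gripper_width: 0.0643
grasp_force: 0.0
```

Request:
drive_tool --motion '[{"delta_pos":[0.5,-0.5,0],"rot":[0,0,0]},{"delta_pos":[0,0,0],"rot":[0,0,0]},{"delta_pos":[0,0,0],"rot":[0,0,0]}]'

```text
clock: 1.68
ee_pos: [0.482, -0.0397, 0.2729]
tcp_rot: [0.99, 0.142, -0.0, -0.0]
wrist_force: [-0.3, -0.0, -0.1]
gripper_width: 0.0639
grasp_force: 0.0
```

```bash
python3 - <<'E'
from h import *
s=manip.state(); print({k:np.round(s[k],4) for k in('clock','ee_pos','tcp_rot','wrist_force','gripper_width')})
im=cv2.cvtColor(shot('wrist','w1.png'),cv2.COLOR_RGB2BGR); hsv=cv2.cvtColor(im,cv2.COLOR_BGR2HSV)
for nm,lo,hi,z in (('green',(60,80,40),(95,255,255),.018),('red',(0,150,70),(8,255,255),.076),('brass',(15,120,120),(35,255,255),.005),('white',(0,0,185),(180,50,255),0)):
    n,l,st,c=cv2.connectedComponentsWithStats(cv2.inRange(hsv,lo,hi))
    for i in range(1,n):
        if st[i,4]>=20: print(nm,st[i],c[i].round(1),ray('wrist',*c[i],z,s).round(4))
E
```

```text
{'clock': np.float64(1.6833), 'ee_pos': array([ 0.482 , -0.0397,  0.2729]), 'tcp_rot': array([ 9.898e-01,  1.422e-01, -4.000e-04, -0.000e+00]), 'wrist_force': array([-0.2786, -0.0006, -0.1461]), 'gripper_width': np.float64(0.0639)}
green [ 276  135   70   70 3728] [311.1 169.1] [ 0.4703 -0.0285  0.018 ]
red [  24    2   53   39 1408] [49.4 21.7] [0.5504 0.2539 0.076 ]
red [516 256  17   9  50] [524.7 259.5] [ 0.4484 -0.3028  0.076 ]
red [481 282  15  16  46] [488.3 290.3] [ 0.3972 -0.2792  0.076 ]
brass [ 61  47  11  12 100] [66.  52.3] [0.5217 0.2908 0.005 ]
brass [145  67  18  17 174] [153.9  74.7] [0.5262 0.1867 0.005 ]
brass [166  72   5  14  39] [168.   78.7] [0.5266 0.1695 0.005 ]
brass [175  75  18  17 180] [182.8  82.8] [0.5269 0.1515 0.005 ]
brass [  31  154   93   88 5852] [ 77.5 196.5] [0.3415 0.2662 0.005 ]
white [219   0  23  10 152] [227.9   3.5] [0.6276 0.1169 0.    ]
white [ 245    0   78   76 1690] [289.7  48.6] [0.6014 0.036  0.    ]
white [314   0  31  43 522] [330.2  20.7] [ 0.6439 -0.0022  0.    ]
white [344  17  10  12  43] [347.8  23.3] [ 0.6471 -0.023   0.    ]
white [217  28  10  18  53] [222.6  39.8] [0.5881 0.1155 0.    ]
white [  94   31  120   49 1180] [162.5  53.9] [0.5524 0.1823 0.    ]
white [162  72   3  11  29] [163.1  77.3] [0.5261 0.1779 0.    ]
white [170  75   4  11  31] [171.5  80. ] [0.5258 0.1675 0.    ]
white [165  86   4   8  25] [166.6  89.6] [0.513  0.1718 0.    ]
white [ 504  270   64   51 2096] [537.9 292.8] [ 0.3794 -0.4117  0.    ]
white [542 299  28  26  72] [556.7 314.2] [ 0.3531 -0.4579  0.    ]
white [579 355  42  14 321] [604.6 361.4] [ 0.2931 -0.578   0.    ]
```

View pics/w1.png

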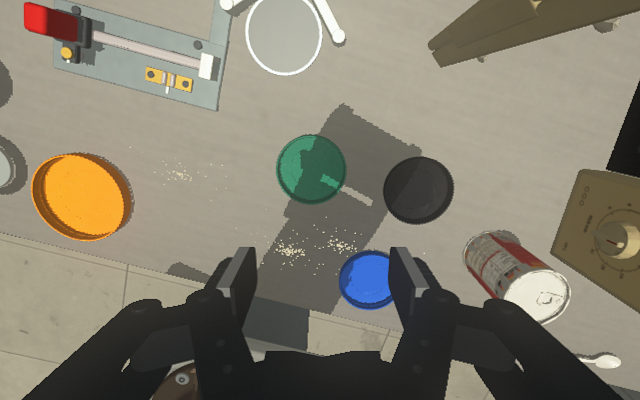

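The wrist view confirms the choice: green lid at (311,169) → (0.470, -0.029), black at (418,190), blue at (370,280). Both cameras agree within 1 mm. I descend behind the lid with the fingers as a cradle.

Request:
drive_tool --motion '[{"delta_pos":[-0.5,-0.12,0.5],"rot":[0,0,0]},{"delta_pos":[-0.6,-0.15,0.9],"rot":[0,0,0]},{"delta_pos":[-0.6,-0.15,1.0],"rot":[0,0,0]},{"delta_pos":[-0.15,-0.04,1.0],"rot":[0,0,0]},{"delta_pos":[0,0,1.0],"rot":[0,0,0]},{"delta_pos":[0,0,1.0],"rot":[0,0,0]},{"delta_pos":[0,0,1.0],"rot":[0,0,0]},{"delta_pos":[0,0,0.6],"rot":[0,0,0]}]' --grip 0.85

```text
clock: 2.4
ee_pos: [0.4236, -0.044, 0.0613]
tcp_rot: [0.99, 0.14, -0.001, -0.0]
wrist_force: [1.1, 0.5, -0.0]
gripper_width: 0.0727
grasp_force: 0.0
```

Request:
drive_tool --motion '[{"delta_pos":[0,0,0],"rot":[0,0,0]},{"delta_pos":[0,0,0],"rot":[0,0,0]}]'

```text
clock: 2.57
ee_pos: [0.4243, -0.0437, 0.0631]
tcp_rot: [0.99, 0.14, -0.001, -0.0]
wrist_force: [0.6, 0.4, -0.7]
gripper_width: 0.0728
grasp_force: 0.0
```

Now the last 62 mm down, slowing near the table.

Request:
drive_tool --motion '[{"delta_pos":[0,0,0.8],"rot":[0,0,0]},{"delta_pos":[0,0,0.7],"rot":[0,0,0]},{"delta_pos":[0,0,0.3],"rot":[0,0,0]},{"delta_pos":[0,0,0.2],"rot":[0,0,0]},{"delta_pos":[0,0,0],"rot":[0,0,0]},{"delta_pos":[0,0,0],"rot":[0,0,0]}]'

```text
clock: 3.07
ee_pos: [0.4252, -0.0431, 0.0041]
tcp_rot: [0.99, 0.141, 0.0, 0.0]
wrist_force: [0.1, 1.0, 0.3]
gripper_width: 0.0726
grasp_force: 0.0
```

```bash
cat > lid.py <<'E'
from h import *
def lid(f):
    s=manip.state(); im=cv2.cvtColor(shot('wrist',f),cv2.COLOR_RGB2BGR); hsv=cv2.cvtColor(im,cv2.COLOR_BGR2HSV)
    n,l,st,c=cv2.connectedComponentsWithStats(cv2.inRange(hsv,(60,80,30),(95,255,255))); i=1+st[1:,4].argmax()
    print('clock',s['clock'],'tcp',s['ee_pos'].round(4),'F',s['wrist_force'].round(1),'lid',st[i],ray('wrist',*c[i],.018,s).round(4))
    t=cv2.cvtColor(shot('top','t_'+f),cv2.COLOR_RGB2HSV)
    n,l,st,c=cv2.connectedComponentsWithStats(cv2.inRange(t,(60,80,40),(95,255,255))[150:260,290:370]); i=1+st[1:,4].argmax()
    print('top lid',st[i],ray('top',*(c[i]+[290,150]),.018).round(4))
if __name__=='__main__':
    import sys; lid(sys.argv[1])
E
python3 lid.py w2.png
```

```text
clock 3.0667 tcp [ 0.4252 -0.0431  0.0041] F [0.1 1.  0.3] lid [  208    58   218   214 36013] [ 0.4721 -0.0272  0.018 ]
top lid [ 30  60  32  17 201] [ 0.497  -0.0335  0.018 ]
```

View pics/w2.png

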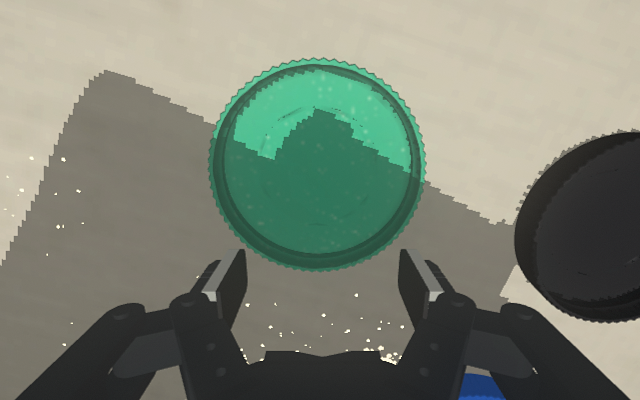

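Lid at (317,165) sits between the fingers, which are just clear of it. I lower them a little more and push toward a point 40 mm short of the bay.

Request:
drive_tool --motion '[{"delta_pos":[0,0,0.1],"rot":[0,0,0]},{"delta_pos":[0,0,0.1],"rot":[0,0,0]},{"delta_pos":[0.15,0,0],"rot":[0,0,0]},{"delta_pos":[0.15,0,0],"rot":[0,0,0]},{"delta_pos":[0.2,-0.07,0],"rot":[0,0,0]},{"delta_pos":[0.3,-0.11,0],"rot":[0,0,0]},{"delta_pos":[0.3,-0.11,0],"rot":[0,0,0]},{"delta_pos":[0.3,-0.11,0],"rot":[0,0,0]}]'

```text
clock: 3.83
ee_pos: [0.4629, -0.0189, -0.0027]
tcp_rot: [0.99, 0.141, 0.0, 0.0]
wrist_force: [-1.0, 0.7, -0.0]
gripper_width: 0.0727
grasp_force: 0.2
```

Request:
drive_tool --motion '[{"delta_pos":[0.3,-0.12,0],"rot":[0,0,0]},{"delta_pos":[0.3,-0.12,0],"rot":[0,0,0]},{"delta_pos":[0.3,-0.12,0],"rot":[0,0,0]},{"delta_pos":[0.3,-0.12,0],"rot":[0,0,0]},{"delta_pos":[0.3,-0.12,0],"rot":[0,0,0]},{"delta_pos":[0.3,-0.12,0],"rot":[0,0,0]},{"delta_pos":[0.2,-0.1,0],"rot":[0,0,0]},{"delta_pos":[0.1,-0.05,0],"rot":[0,0,0]}]'

```text
clock: 4.5
ee_pos: [0.5159, 0.0237, -0.0028]
tcp_rot: [0.99, 0.141, 0.0, 0.0]
wrist_force: [0.4, -0.5, -0.4]
gripper_width: 0.0725
grasp_force: 0.2
```

```bash
python3 lid.py w3.png
```

```text
clock 4.5 tcp [ 0.5159  0.0237 -0.0028] F [ 0.4 -0.5 -0.4] lid [  210    78   225   217 37306] [0.5561 0.0351 0.018 ]
top lid [19 31 13  3 20] [0.596  0.0307 0.018 ]
```

View pics/w3.png

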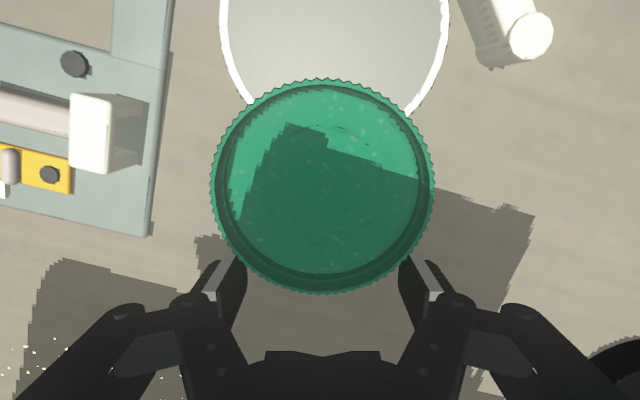

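```bash
cat > ring.py <<'E'
from h import *
from scipy.optimize import least_squares
s={'ee_pos':[0.5159,0.0237,-0.0028],'tcp_rot':[0.99,0.141,0,0]}
im=cv2.imread('pics/w3.png'); hsv=cv2.cvtColor(im,cv2.COLOR_BGR2HSV)
m=cv2.inRange(hsv,(0,0,225),(180,30,255)); m[115:]=0; m[:,:210]=0; m[:,455:]=0
v,u=np.nonzero(m); P=np.array([ray('wrist',a,b,0,s)[:2] for a,b in zip(u,v)])
f=lambda x:np.hypot(*(P-x[:2]).T)-x[2]
r=least_squares(f,[.614,.048,.045],loss='soft_l1',f_scale=.001); print(len(P),r.x.round(4),np.abs(f(r.x)).mean().round(5))
g=cv2.cvtColor(im,cv2.COLOR_BGR2GRAY).astype(int)
E=np.array([(np.argmin(np.gradient(hsv[v,125:185,0].astype(float)))+125,v) for v in range(165,232,6)]);
E2=np.array([(125+np.argmax(np.abs(np.gradient(im[v,125:190,2].astype(float)))),v) for v in list(range(5,75,6))+list(range(180,230,6))])
W=np.array([ray('wrist',a,b,.005,s)[:2] for a,b in E2]); print(E2.tolist()); 
p=np.polyfit(W[:,0],W[:,1],1); print('edge yaw deg',np.degrees(np.arctan(p[0])),'edge y at bay x-.069',np.polyval(p,r.x[0]-.069)-r.x[1], (np.polyval(p,W[:,0])-W[:,1]).round(4))
E
python3 ring.py
```

```text
1862 [0.6146 0.0475 0.0441] 0.00083
[[174, 5], [174, 11], [173, 17], [172, 23], [171, 29], [171, 35], [170, 41], [169, 47], [173, 53], [172, 59], [172, 65], [171, 71], [155, 180], [154, 186], [154, 192], [153, 198], [152, 204], [152, 210], [151, 216], [154, 222], [153, 228]]
edge yaw deg 1.587948077769384 edge y at bay x-.069 0.0582309248156195 [-0.0004 -0.0002 -0.0003 -0.0005 -0.0006 -0.0003 -0.0005 -0.0006  0.0012
  0.001   0.0013  0.0012 -0.0004 -0.0006 -0.0003 -0.0005 -0.0006 -0.0003
 -0.0005  0.0011  0.001 ]
```

Request:
drive_tool --motion '[{"delta_pos":[0.25,0.02,0],"rot":[0,0,0]},{"delta_pos":[0.3,0.02,0],"rot":[0,0,0]},{"delta_pos":[0.3,0.02,0],"rot":[0,0,0]},{"delta_pos":[0.3,0.02,0],"rot":[0,0,0]},{"delta_pos":[0.3,0.02,0],"rot":[0,0,0]},{"delta_pos":[0.2,0.02,0],"rot":[0,0,0]},{"delta_pos":[0.1,0.01,0],"rot":[0,0,0]},{"delta_pos":[0.05,0,0],"rot":[0,0,0]}]'

```text
clock: 5.27
ee_pos: [0.5684, 0.0344, -0.0028]
tcp_rot: [0.99, 0.141, 0.0, 0.0]
wrist_force: [-1.1, -0.5, 0.4]
gripper_width: 0.0726
grasp_force: 0.3
```

Request:
drive_tool --motion '[{"delta_pos":[0.05,0,0],"rot":[0,0,0]},{"delta_pos":[0.05,0,0],"rot":[0,0,0]},{"delta_pos":[0,0,0],"rot":[0,0,0]}]'

```text
clock: 5.52
ee_pos: [0.5709, 0.0352, -0.0027]
tcp_rot: [0.99, 0.141, 0.0, 0.0]
wrist_force: [-0.5, -0.2, 0.7]
gripper_width: 0.0727
grasp_force: 0.1
```

Request:
drive_tool --motion '[{"delta_pos":[0.04,0,0],"rot":[0,0,0]},{"delta_pos":[0.02,0,0],"rot":[0,0,0]},{"delta_pos":[0,0,0],"rot":[0,0,0]}]'

```text
clock: 5.77
ee_pos: [0.5727, 0.0356, -0.0027]
tcp_rot: [0.99, 0.141, 0.0, 0.0]
wrist_force: [0.1, -1.2, 0.0]
gripper_width: 0.0726
grasp_force: 0.1
```

```bash
python3 lid.py w4.png
```

```text
clock 5.7667 tcp [ 0.5727  0.0356 -0.0027] F [ 0.1 -1.2  0. ] lid [  209    78   226   217 36764] [0.6125 0.0472 0.018 ]Traceback (most recent call last):
  File "lid.py", line 10, in <module>
    import sys; lid(sys.argv[1])
                ~~~^^^^^^^^^^^^^
  File "lid.py", line 7, in lid
    n,l,st,c=cv2.connectedComponentsWithStats(cv2.inRange(t,(60,80,40),(95,255,255))[150:260,290:370]); i=1+st[1:,4].argmax()
                                                                                                            ~~~~~~~~~~~~~~~^^
ValueError: attempt to get argmax of an empty sequence
```

Not in contact yet: 2 mm short by the images. I go on in fine steps, watching the force.

Request:
drive_tool --motion '[{"delta_pos":[0.03,0.01,0],"rot":[0,0,0]},{"delta_pos":[0.03,0.01,0],"rot":[0,0,0]},{"delta_pos":[0,0,0],"rot":[0,0,0]}]'

```text
clock: 6.12
ee_pos: [0.5747, 0.0356, -0.0027]
tcp_rot: [0.99, 0.141, 0.0, 0.0]
wrist_force: [-0.6, 0.1, 0.7]
gripper_width: 0.0722
grasp_force: 0.1
```

Request:
drive_tool --motion '[{"delta_pos":[0.03,0.01,0],"rot":[0,0,0]},{"delta_pos":[0,0,0],"rot":[0,0,0]}]'

```text
clock: 6.28
ee_pos: [0.5756, 0.0355, -0.0027]
tcp_rot: [0.99, 0.141, 0.0, 0.0]
wrist_force: [-0.8, 0.5, 0.6]
gripper_width: 0.0726
grasp_force: 0.2
```

Request:
drive_tool --motion '[{"delta_pos":[0.03,0.01,0],"rot":[0,0,0]},{"delta_pos":[0,0,0],"rot":[0,0,0]}]'

```text
clock: 6.45
ee_pos: [0.5765, 0.0355, -0.0027]
tcp_rot: [0.99, 0.141, 0.0, 0.0]
wrist_force: [-0.8, 0.4, 0.0]
gripper_width: 0.0725
grasp_force: 0.2
```

Request:
drive_tool --motion '[{"delta_pos":[0.03,0.01,0],"rot":[0,0,0]},{"delta_pos":[0,0,0],"rot":[0,0,0]}]'

```text
clock: 6.62
ee_pos: [0.5775, 0.0355, -0.0027]
tcp_rot: [0.99, 0.141, 0.0, 0.0]
wrist_force: [-0.4, 0.4, -0.3]
gripper_width: 0.0727
grasp_force: 0.2
```

Request:
drive_tool --motion '[{"delta_pos":[0.03,0.01,0],"rot":[0,0,0]},{"delta_pos":[0,0,0],"rot":[0,0,0]}]'

```text
clock: 6.78
ee_pos: [0.5785, 0.0354, -0.0027]
tcp_rot: [0.99, 0.141, 0.0, 0.0]
wrist_force: [-0.7, -0.2, -0.1]
gripper_width: 0.0727
grasp_force: 0.2
```

```bash
sed -i '/^    t=/,/top lid/d' lid.py; python3 lid.py w5.png
```

```text
clock 6.7833 tcp [ 0.5785  0.0354 -0.0027] F [-0.7 -0.2 -0.1] lid [  209    78   226   217 36312] [0.6181 0.0471 0.018 ]
```

View pics/w5.png

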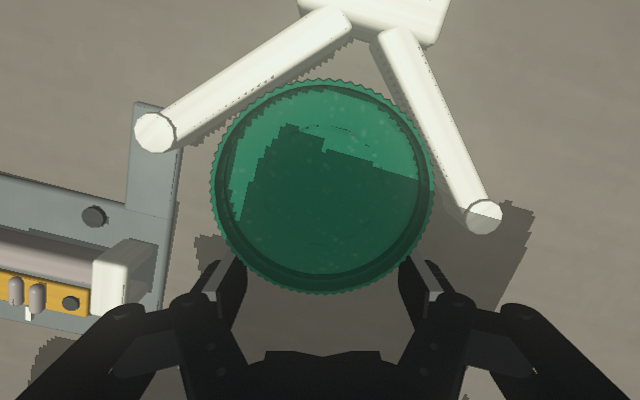

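The lid (321,185) is close to the right face, with a gap still at the left face. I keep pushing along +x with a slight leftward component.

Request:
drive_tool --motion '[{"delta_pos":[0.04,-0.01,0],"rot":[0,0,0]},{"delta_pos":[0,0,0],"rot":[0,0,0]}]'

```text
clock: 7.0
ee_pos: [0.5794, 0.0361, -0.0027]
tcp_rot: [0.99, 0.141, -0.0, 0.0]
wrist_force: [-0.7, 0.0, -0.0]
gripper_width: 0.0725
grasp_force: 0.5
```

Request:
drive_tool --motion '[{"delta_pos":[0.04,-0.01,0],"rot":[0,0,0]},{"delta_pos":[0,0,0],"rot":[0,0,0]}]'

```text
clock: 7.17
ee_pos: [0.58, 0.0366, -0.0028]
tcp_rot: [0.99, 0.141, -0.001, -0.0]
wrist_force: [-3.2, -1.0, 1.1]
gripper_width: 0.0729
grasp_force: 1.9
```

Request:
drive_tool --motion '[{"delta_pos":[0.04,-0.01,0],"rot":[0,0,0]},{"delta_pos":[0,0,0],"rot":[0,0,0]}]'

```text
clock: 7.33
ee_pos: [0.5802, 0.037, -0.0029]
tcp_rot: [0.99, 0.141, -0.002, -0.0]
wrist_force: [-7.5, -4.4, 4.1]
gripper_width: 0.0728
grasp_force: 4.4
```

Force shows the lid bearing on the V. I back off, rise, and look from above.

Request:
drive_tool --motion '[{"delta_pos":[-0.1,0,0],"rot":[0,0,0]},{"delta_pos":[-0.4,0,0],"rot":[0,0,0]},{"delta_pos":[-0.6,0,0],"rot":[0,0,0]},{"delta_pos":[-0.3,0,-0.3],"rot":[0,0,0]},{"delta_pos":[0,0,-0.9],"rot":[0,0,0]},{"delta_pos":[0,0,-1.0],"rot":[0,0,0]},{"delta_pos":[0,0,-1.0],"rot":[0,0,0]},{"delta_pos":[0,0,-1.0],"rot":[0,0,0]}]'

```text
clock: 8.0
ee_pos: [0.5413, 0.0256, 0.1255]
tcp_rot: [0.99, 0.141, 0.0, 0.0]
wrist_force: [1.0, 0.3, 0.4]
gripper_width: 0.0728
grasp_force: 0.0
```

Request:
drive_tool --motion '[{"delta_pos":[0.3,-0.7,-0.7],"rot":[0,0,0]},{"delta_pos":[0.3,-0.9,-0.6],"rot":[0,0,0]},{"delta_pos":[0.3,-0.9,-0.5],"rot":[0,0,0.5]},{"delta_pos":[0,-0.6,0],"rot":[0,0,1]},{"delta_pos":[0,0,0],"rot":[0,0,1]},{"delta_pos":[0,0,0],"rot":[0,0,1]},{"delta_pos":[0,0,0],"rot":[0,0,0.17]},{"delta_pos":[0,0,0],"rot":[0,0,0]}]'

```text
clock: 8.67
ee_pos: [0.5419, 0.1227, 0.1779]
tcp_rot: [1.0, 0.014, 0.0, -0.0]
wrist_force: [-0.4, 0.0, -0.4]
gripper_width: 0.0724
grasp_force: 0.0
```

Request:
drive_tool --motion '[{"delta_pos":[0,0,0],"rot":[0,0,0]},{"delta_pos":[0,0,0],"rot":[0,0,0]}]'

```text
clock: 8.83
ee_pos: [0.5418, 0.1224, 0.1774]
tcp_rot: [1.0, 0.014, 0.0, 0.0]
wrist_force: [0.8, 0.1, 0.2]
gripper_width: 0.0726
grasp_force: 0.0
```

```bash
python3 lid.py w6.png; python3 - <<'E'
from h import *
import pickle; s=manip.state(); pickle.dump({k:s[k] for k in('ee_pos','tcp_rot')},open('s6.pkl','wb')); print(s['tcp_rot'])
E
```

```text
clock 8.8333 tcp [0.5418 0.1224 0.1774] F [0.8 0.1 0.2] lid [ 357   52   99  103 7407] [0.6159 0.0487 0.018 ]
[9.99905950e-01 1.37145810e-02 3.41717361e-05 2.18777472e-05]
```

View pics/w6.png

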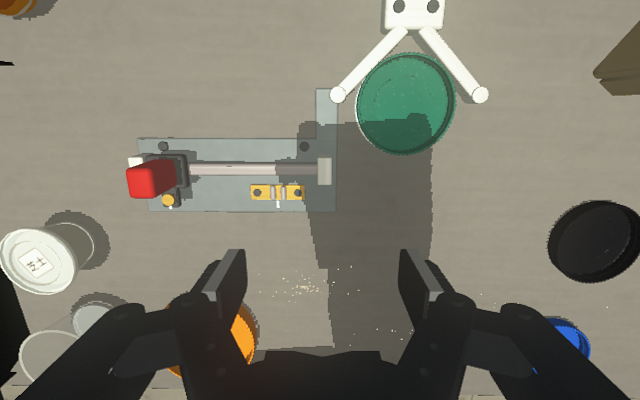

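The lid (405,104) now sits in the V with the ring hidden. The knob is at (140,180) and the white line at (277,205). I measure the faces, knob and notch numerically, with one close crop of the fit.

```bash
python3 - <<'E'
from h import *
import pickle; s=pickle.load(open('s6.pkl','rb')); im=cv2.imread('pics/w6.png'); hsv=cv2.cvtColor(im,cv2.COLOR_BGR2HSV)
cv2.imwrite('pics/crop6.png',cv2.resize(im[15:165,325:500],None,fx=4,fy=4,interpolation=cv2.INTER_CUBIC))
w=cv2.inRange(hsv,(0,0,170),(180,40,255))
gm=cv2.inRange(hsv,(60,60,30),(95,255,255)); c=max(cv2.findContours(gm,0,1)[0],key=cv2.contourArea)
P=np.array([ray('wrist',*p[0],.018,s)[:2] for p in cv2.convexHull(c)]); (cx,cy),r=cv2.minEnclosingCircle((P*1000).astype(np.float32)); print('lid encl',cx,cy,r)
for nm,sel in(('L',lambda v:np.nonzero(w[v,330:405])[0].max()+330.5),('R',lambda v:np.nonzero(w[v,425:490])[0].min()+424.5)):
    Q=np.array([ray('wrist',sel(v),v,.024,s)[:2]*1000 for v in range(42,78,3)])
    vx,vy,x0,y0=cv2.fitLine(Q.astype(np.float32),cv2.DIST_HUBER,0,.01,.01).ravel()
    n=np.array([-vy,vx]); d=(np.array([x0,y0])-[cx,cy])@n; print(nm,'angle',np.degrees(np.arctan2(vy,vx)),'dist from lid centre',abs(d))
for nm,lo,hi,z,box in (('red',(0,140,60),(8,255,255),.076,(110,150,190,210)),('brass',(15,120,90),(35,255,255),.005,(240,175,320,210)),('white',(0,0,150),(180,60,255),.005,(255,180,300,212))):
    m=cv2.inRange(hsv,lo,hi);k=np.zeros_like(m);x0,y0,x1,y1=box;k[y0:y1,x0:x1]=m[y0:y1,x0:x1]
    n,l,st,c=cv2.connectedComponentsWithStats(k)
    for i in range(1,n):
        if st[i,4]>=6: print(nm,st[i],c[i].round(1),ray('wrist',*c[i],z,s).round(4))
print('cam',pose('wrist',s)[1])
E
```

```text
lid encl 615.2889404296875 47.277339935302734 45.59857177734375
L angle -44.303772 dist from lid centre 45.62811400903229
R angle 47.00158 dist from lid centre 45.30174661733258
red [ 126  160   44   38 1248] [146.4 179.2] [0.5538 0.2625 0.076 ]
brass [251 185  20  15 221] [260.8 191.4] [0.5258 0.1856 0.005 ]
brass [275 185   8  15  71] [277.8 191.5] [0.5261 0.168  0.005 ]
brass [284 185  21  15 215] [294.3 191.6] [0.5265 0.1508 0.005 ]
white [255 180  28   5 107] [267.6 181.7] [0.5363 0.1783 0.005 ]
white [289 181   9   4  19] [293.  183.3] [0.5354 0.1522 0.005 ]
white [255 186  45  26 641] [277.5 202.7] [0.5139 0.1685 0.005 ]
cam [0.61619707 0.12412978 0.32008608]
```

View pics/crop6.png

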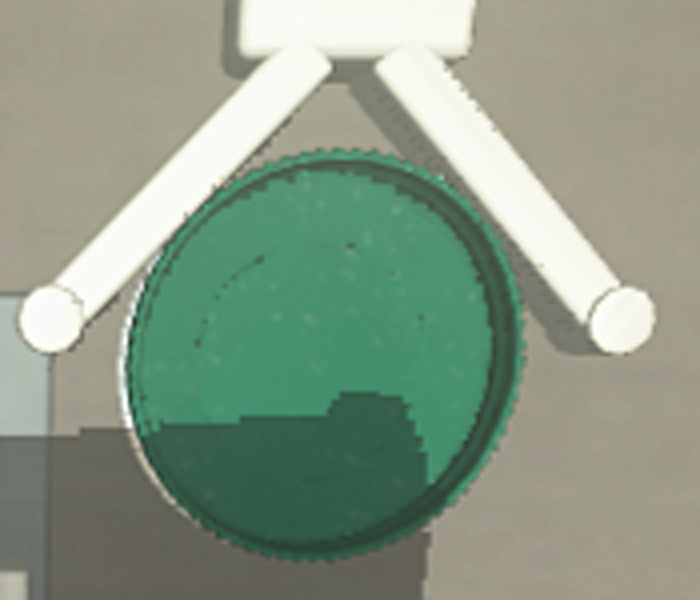

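Fit is good: the lid centre is 45.6 and 45.3 mm from the two faces (46 mm nominal), and in the crop the rim at (320,150) meets both bars. Next, the knob from its edges.

```bash
python3 - <<'E'
from h import *
import pickle; s=pickle.load(open('s6.pkl','rb')); im=cv2.imread('pics/w6.png'); hsv=cv2.cvtColor(im,cv2.COLOR_BGR2HSV)
for v in (172,178,184): print(v,[tuple(hsv[v,u]) [0:3:2] for u in range(122,190,3)])
print('far top',ray('wrist',126,180,.076,s)[1]-.011,'near bottom',ray('wrist',170+6,175,.032,s)[1])
for v in (160,198): print('x edges',ray('wrist',140,v,.076,s))
for u in (260.8,277.5,294.3): print(ray('wrist',u,191.5,.005,s))
y=np.radians(1.55); B=np.array([.6146,.0475]); Rm=np.array([[np.cos(y),-np.sin(y)],[np.sin(y),np.cos(y)]])
print('notch in bay', Rm.T@(np.array([.5261,.168])-B))
for k in (.262,.267): print('knob x on bolt line for y',k,(B+Rm@[-.059,(k-B[1]+.0016)])[:2])
E
```

```text
172 [(np.uint8(22), np.uint8(161)), (np.uint8(10), np.uint8(171)), (np.uint8(1), np.uint8(220)), (np.uint8(1), np.uint8(222)), (np.uint8(1), np.uint8(224)), (np.uint8(1), np.uint8(225)), (np.uint8(1), np.uint8(226)), (np.uint8(1), np.uint8(228)), (np.uint8(1), np.uint8(227)), (np.uint8(2), np.uint8(189)), (np.uint8(2), np.uint8(124)), (np.uint8(3), np.uint8(102)), (np.uint8(3), np.uint8(102)), (np.uint8(3), np.uint8(101)), (np.uint8(3), np.uint8(100)), (np.uint8(3), np.uint8(100)), (np.uint8(3), np.uint8(100)), (np.uint8(3), np.uint8(100)), (np.uint8(38), np.uint8(73)), (np.uint8(20), np.uint8(74)), (np.uint8(23), np.uint8(99)), (np.uint8(17), np.uint8(73)), (np.uint8(20), np.uint8(86))]
178 [(np.uint8(21), np.uint8(161)), (np.uint8(19), np.uint8(159)), (np.uint8(1), np.uint8(221)), (np.uint8(1), np.uint8(228)), (np.uint8(1), np.uint8(230)), (np.uint8(2), np.uint8(231)), (np.uint8(1), np.uint8(232)), (np.uint8(2), np.uint8(233)), (np.uint8(1), np.uint8(233)), (np.uint8(1), np.uint8(207)), (np.uint8(2), np.uint8(152)), (np.uint8(3), np.uint8(100)), (np.uint8(3), np.uint8(101)), (np.ui
[... 685 characters left out ...]
)), (np.uint8(3), np.uint8(100)), (np.uint8(3), np.uint8(99)), (np.uint8(3), np.uint8(99)), (np.uint8(3), np.uint8(100)), (np.uint8(3), np.uint8(100)), (np.uint8(5), np.uint8(90)), (np.uint8(18), np.uint8(81)), (np.uint8(25), np.uint8(89)), (np.uint8(18), np.uint8(88)), (np.uint8(20), np.uint8(62))]
far top 0.2679030597438887 near bottom 0.2592673968813866
x edges [0.56909728 0.26547136 0.076     ]
x edges [0.53790757 0.26987442 0.076     ]
[0.52566367 0.1856732  0.005     ]
[0.52613819 0.16831363 0.005     ]
[0.52661552 0.15085089 0.005     ]
notch in bay [-0.08520818  0.12284977]
knob x on bolt line for y 0.262 [0.54977623 0.26192502]
knob x on bolt line for y 0.267 [0.54964099 0.26692319]
```

Request:
drive_tool --motion '[{"delta_pos":[0.1,-0.6,0],"rot":[0,0,0]},{"delta_pos":[0.1,-1.0,0],"rot":[0,0,0]},{"delta_pos":[0.1,-1.0,0],"rot":[0,0,0]},{"delta_pos":[0.1,-1.0,0],"rot":[0,0,0]},{"delta_pos":[0,-0.8,0],"rot":[0,0,0]},{"delta_pos":[0,-0.45,0.3],"rot":[0,0,0]},{"delta_pos":[0,0,0.8],"rot":[0,0,0]},{"delta_pos":[0,0,0.7],"rot":[0,0,0]}]' --grip 1.0

```text
clock: 9.55
ee_pos: [0.5496, 0.2689, 0.1221]
tcp_rot: [1.0, 0.014, 0.0, -0.0]
wrist_force: [-0.2, -1.2, -0.9]
gripper_width: 0.0851
grasp_force: 0.0
```

Request:
drive_tool --motion '[{"delta_pos":[0,0,0],"rot":[0,0,0]},{"delta_pos":[0,0,0],"rot":[0,0,0]}]'

```text
clock: 9.72
ee_pos: [0.5495, 0.2678, 0.1223]
tcp_rot: [1.0, 0.013, -0.001, 0.0]
wrist_force: [-0.3, 0.1, 0.6]
gripper_width: 0.0853
grasp_force: 0.0
```

```bash
python3 - <<'E'
from h import *
s=manip.state(); im=cv2.cvtColor(shot('wrist','w7.png'),cv2.COLOR_RGB2BGR); hsv=cv2.cvtColor(im,cv2.COLOR_BGR2HSV)
print(s['ee_pos'],s['tcp_rot'],s['wrist_force'],s['clock'])
for nm,lo,hi in(('top',(0,140,140),(8,255,255)),('all',(0,140,60),(8,255,255))):
    n,l,st,c=cv2.connectedComponentsWithStats(cv2.inRange(hsv,lo,hi)); i=1+st[1:,4].argmax(); x,y,w,h=st[i,:4]
    print(nm,st[i],c[i]); 
    for u in (x,x+w): print(ray('wrist',u,y+h/2,.076,s))
    for v in (y,y+h): print(ray('wrist',x+w/2,v,.076,s))
E
```

```text
[0.54952717 0.26777242 0.12227902] [ 9.99910787e-01  1.32930755e-02 -1.21319680e-03  4.90012057e-04] [-0.33599384  0.09635568  0.56875283] 9.7167
top [307 207  26  30 725] [319.64689655 221.6       ]
[0.54992166 0.27729893 0.076     ]
[0.55035895 0.26059629 0.076     ]
[0.56031051 0.269195   0.076     ]
[0.53965979 0.26869304 0.076     ]
all [ 303  187   33   52 1596] [319.32581454 213.160401  ]
[0.55599524 0.27992007 0.076     ]
[0.55654564 0.25891002 0.076     ]
[0.57340332 0.26982378 0.076     ]
[0.53822964 0.26898525 0.076     ]
```

View pics/w7.png

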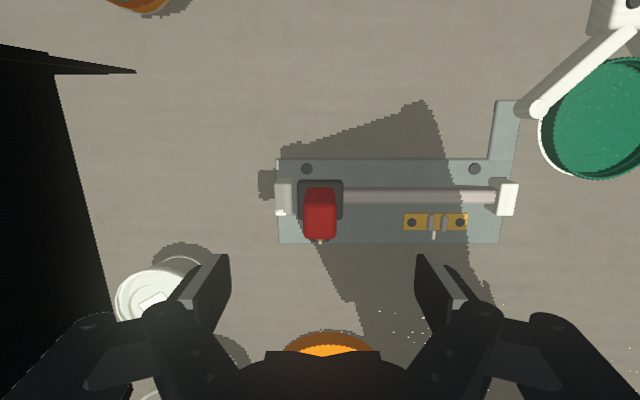

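Knob (320,213) is centred between the fingers and measures (0.550, 0.269). I descend and grip.

Request:
drive_tool --motion '[{"delta_pos":[0.02,-0.04,0.7],"rot":[0,0,0]},{"delta_pos":[0,0,0.9],"rot":[0,0,0]},{"delta_pos":[0,0,0.7],"rot":[0,0,0]},{"delta_pos":[0,0,0.4],"rot":[0,0,0]},{"delta_pos":[0,0,0.1],"rot":[0,0,0]},{"delta_pos":[0,0,0],"rot":[0,0,0]},{"delta_pos":[0,0,0],"rot":[0,0,0]}]'

```text
clock: 10.35
ee_pos: [0.5512, 0.2697, 0.0406]
tcp_rot: [1.0, 0.013, 0.001, -0.0]
wrist_force: [0.1, -0.1, -0.2]
gripper_width: 0.0856
grasp_force: 0.0
```

Request:
drive_tool --motion '[{"delta_pos":[0,0,0],"rot":[0,0,0]},{"delta_pos":[0,0,0],"rot":[0,0,0]},{"delta_pos":[0,0,0],"rot":[0,0,0]},{"delta_pos":[0,0,0],"rot":[0,0,0]},{"delta_pos":[0,0,0],"rot":[0,0,0]},{"delta_pos":[0,0,0],"rot":[0,0,0]},{"delta_pos":[0,0,0],"rot":[0,0,0]},{"delta_pos":[0,0,0],"rot":[0,0,0]}]' --grip 0.0

```text
clock: 11.02
ee_pos: [0.5505, 0.2696, 0.0396]
tcp_rot: [1.0, 0.013, 0.0, -0.0]
wrist_force: [-0.3, -0.1, 5.5]
gripper_width: 0.0213
grasp_force: 58.7
```

Gripped (21 mm, 59 N). I slide along tool +y, about 86 mm first, then creep.

Request:
drive_tool --motion '[{"delta_pos":[0,0.1,-0.03],"rot":[0,0,0]},{"delta_pos":[0,0.3,0],"rot":[0,0,0]},{"delta_pos":[0,0.4,0],"rot":[0,0,0]},{"delta_pos":[0,0.4,0],"rot":[0,0,0]},{"delta_pos":[0,0.4,0],"rot":[0,0,0]},{"delta_pos":[0,0.4,0],"rot":[0,0,0]},{"delta_pos":[0,0.3,0],"rot":[0,0,0]},{"delta_pos":[0,0.2,0],"rot":[0,0,0]}]'

```text
clock: 11.68
ee_pos: [0.5524, 0.1929, 0.0397]
tcp_rot: [1.0, 0.013, -0.0, 0.0]
wrist_force: [6.3, 2.2, -15.8]
gripper_width: 0.0211
grasp_force: 59.2
```

Request:
drive_tool --motion '[{"delta_pos":[0,0.2,0],"rot":[0,0,0]},{"delta_pos":[0,0.1,0],"rot":[0,0,0]},{"delta_pos":[0,0.07,0],"rot":[0,0,0]},{"delta_pos":[0,0,0],"rot":[0,0,0]}]'

```text
clock: 12.02
ee_pos: [0.5527, 0.1824, 0.0397]
tcp_rot: [1.0, 0.013, -0.0, 0.0]
wrist_force: [5.6, -1.9, -15.5]
gripper_width: 0.0214
grasp_force: 59.3
```

Request:
drive_tool --motion '[{"delta_pos":[0,0.04,0],"rot":[0,0,0]},{"delta_pos":[0,0.04,0],"rot":[0,0,0]},{"delta_pos":[0,0,0],"rot":[0,0,0]}]'

```text
clock: 12.27
ee_pos: [0.5528, 0.1804, 0.0397]
tcp_rot: [1.0, 0.013, -0.0, 0.0]
wrist_force: [5.4, -0.5, -15.3]
gripper_width: 0.0213
grasp_force: 59.4
```

Request:
drive_tool --motion '[{"delta_pos":[0.01,0.04,0.02],"rot":[0,0,0]},{"delta_pos":[0,0.04,0],"rot":[0,0,0]},{"delta_pos":[0,0,0],"rot":[0,0,0]}]'

```text
clock: 12.52
ee_pos: [0.5529, 0.1782, 0.0397]
tcp_rot: [1.0, 0.013, -0.0, 0.0]
wrist_force: [0.5, -1.1, -6.5]
gripper_width: 0.0214
grasp_force: 60.8
```

Request:
drive_tool --motion '[{"delta_pos":[0,0.04,0],"rot":[0,0,0]},{"delta_pos":[0,0,0],"rot":[0,0,0]}]'

```text
clock: 12.68
ee_pos: [0.5529, 0.1773, 0.0397]
tcp_rot: [1.0, 0.013, -0.0, 0.0]
wrist_force: [-0.8, -0.8, -4.2]
gripper_width: 0.0213
grasp_force: 61.0
```

Request:
drive_tool --motion '[{"delta_pos":[0,0.04,0],"rot":[0,0,0]},{"delta_pos":[0,0,0],"rot":[0,0,0]}]'

```text
clock: 12.85
ee_pos: [0.5529, 0.1766, 0.0396]
tcp_rot: [1.0, 0.013, -0.0, -0.0]
wrist_force: [-1.3, 4.2, -4.7]
gripper_width: 0.0212
grasp_force: 61.0
```

Request:
drive_tool --motion '[{"delta_pos":[0,0.04,0],"rot":[0,0,0]},{"delta_pos":[0,0,0],"rot":[0,0,0]}]'

```text
clock: 13.02
ee_pos: [0.5529, 0.1755, 0.0397]
tcp_rot: [1.0, 0.013, -0.0, -0.0]
wrist_force: [-1.1, 2.3, -4.3]
gripper_width: 0.0214
grasp_force: 61.0
```

Request:
drive_tool --motion '[{"delta_pos":[0,0.04,0],"rot":[0,0,0]},{"delta_pos":[0,0,0],"rot":[0,0,0]}]'

```text
clock: 13.18
ee_pos: [0.553, 0.174, 0.0397]
tcp_rot: [1.0, 0.013, -0.0, 0.0]
wrist_force: [-2.9, -0.1, -3.9]
gripper_width: 0.0214
grasp_force: 61.2
```

Request:
drive_tool --motion '[{"delta_pos":[0,0.04,0],"rot":[0,0,0]},{"delta_pos":[0,0,0],"rot":[0,0,0]}]'

```text
clock: 13.35
ee_pos: [0.553, 0.1724, 0.0397]
tcp_rot: [1.0, 0.013, -0.0, 0.0]
wrist_force: [-3.6, -1.7, -2.2]
gripper_width: 0.0215
grasp_force: 61.4
```

Request:
drive_tool --motion '[{"delta_pos":[0,0.02,0],"rot":[0,0,0]},{"delta_pos":[0,0,0],"rot":[0,0,0]}]'

```text
clock: 13.52
ee_pos: [0.553, 0.1719, 0.0397]
tcp_rot: [1.0, 0.013, -0.0, 0.0]
wrist_force: [-4.8, 0.3, -1.8]
gripper_width: 0.0217
grasp_force: 61.5
```

Request:
drive_tool --motion '[{"delta_pos":[0,0.02,0],"rot":[0,0,0]},{"delta_pos":[0,0,0],"rot":[0,0,0]}]'

```text
clock: 13.68
ee_pos: [0.5531, 0.1713, 0.0397]
tcp_rot: [1.0, 0.013, -0.0, 0.0]
wrist_force: [-4.7, -1.3, -0.1]
gripper_width: 0.0213
grasp_force: 61.7
```

Request:
drive_tool --motion '[{"delta_pos":[0,0.02,0],"rot":[0,0,0]},{"delta_pos":[0,0,0],"rot":[0,0,0]}]'

```text
clock: 13.85
ee_pos: [0.5531, 0.1707, 0.0397]
tcp_rot: [1.0, 0.013, -0.0, 0.0]
wrist_force: [-5.0, -0.7, 0.8]
gripper_width: 0.0216
grasp_force: 61.7
```

Request:
drive_tool --motion '[{"delta_pos":[0,0.02,0],"rot":[0,0,0]},{"delta_pos":[0,0,0],"rot":[0,0,0]}]'

```text
clock: 14.02
ee_pos: [0.5531, 0.1702, 0.0397]
tcp_rot: [1.0, 0.013, -0.0, 0.0]
wrist_force: [-5.3, 0.3, -0.0]
gripper_width: 0.0214
grasp_force: 61.7
```

Request:
drive_tool --motion '[{"delta_pos":[0,0.02,0],"rot":[0,0,0]},{"delta_pos":[0,0,0],"rot":[0,0,0]}]'

```text
clock: 14.18
ee_pos: [0.5531, 0.1696, 0.0397]
tcp_rot: [1.0, 0.013, -0.0, 0.0]
wrist_force: [-5.2, 0.4, 0.6]
gripper_width: 0.0212
grasp_force: 61.7
```

Request:
drive_tool --motion '[{"delta_pos":[0,0.02,0],"rot":[0,0,0]},{"delta_pos":[0,0,0],"rot":[0,0,0]}]'

```text
clock: 14.35
ee_pos: [0.5531, 0.169, 0.0396]
tcp_rot: [1.0, 0.013, -0.0, 0.0]
wrist_force: [-5.6, -0.2, -0.4]
gripper_width: 0.0209
grasp_force: 61.7
```

Request:
drive_tool --motion '[{"delta_pos":[0,0.02,0],"rot":[0,0,0]},{"delta_pos":[0,0,0],"rot":[0,0,0]}]'

```text
clock: 14.52
ee_pos: [0.5531, 0.1685, 0.0396]
tcp_rot: [1.0, 0.013, -0.0, 0.0]
wrist_force: [-6.4, 0.3, 0.0]
gripper_width: 0.0213
grasp_force: 61.7
```

```bash
python3 - <<'E'
from h import *
s=manip.state(); print(s['ee_pos'],s['wrist_force'],s['ft_torque'],s['clock'])
im=cv2.cvtColor(shot('wrist','w8.png'),cv2.COLOR_RGB2BGR); c=im[30:230,220:420]
cv2.imwrite('pics/crop8.png',cv2.resize(c,None,fx=3,fy=3,interpolation=cv2.INTER_CUBIC))
E
```

```text
[0.55311362 0.16846441 0.0396461 ] [-6.365259    0.28245384  0.0263303 ] [ 0.16564246  0.74462223 -0.02453391] 14.5167
```

Request:
drive_tool --motion '[{"delta_pos":[-0.012,0.02,0],"rot":[0,0,0]},{"delta_pos":[0,0,0],"rot":[0,0,0]}]'

```text
clock: 14.73
ee_pos: [0.5532, 0.1681, 0.0397]
tcp_rot: [1.0, 0.013, 0.0, -0.0]
wrist_force: [-3.8, 3.1, -1.3]
gripper_width: 0.0214
grasp_force: 61.4
```

Request:
drive_tool --motion '[{"delta_pos":[0,0.02,0],"rot":[0,0,0]},{"delta_pos":[0,0,0],"rot":[0,0,0]}]'

```text
clock: 14.9
ee_pos: [0.5531, 0.1679, 0.0397]
tcp_rot: [1.0, 0.013, 0.0, -0.0]
wrist_force: [-4.2, 6.9, -1.6]
gripper_width: 0.0217
grasp_force: 61.4
```

The far wall of the notch is felt (6.9 N at 0.1679). I back off to find the free play.

Request:
drive_tool --motion '[{"delta_pos":[0,-0.03,0],"rot":[0,0,0]},{"delta_pos":[0,0,0],"rot":[0,0,0]}]'

```text
clock: 15.07
ee_pos: [0.5531, 0.1684, 0.0396]
tcp_rot: [1.0, 0.013, 0.0, 0.0]
wrist_force: [-3.0, 3.2, -0.8]
gripper_width: 0.0213
grasp_force: 61.5
```

Request:
drive_tool --motion '[{"delta_pos":[0,-0.02,0],"rot":[0,0,0]},{"delta_pos":[0,0,0],"rot":[0,0,0]}]'

```text
clock: 15.23
ee_pos: [0.5531, 0.1687, 0.0396]
tcp_rot: [1.0, 0.013, 0.0, 0.0]
wrist_force: [-3.5, 1.4, 0.2]
gripper_width: 0.0212
grasp_force: 61.6
```

Request:
drive_tool --motion '[{"delta_pos":[0,-0.015,0],"rot":[0,0,0]},{"delta_pos":[0,0,0],"rot":[0,0,0]}]'

```text
clock: 15.4
ee_pos: [0.5531, 0.1691, 0.0396]
tcp_rot: [1.0, 0.013, 0.0, 0.0]
wrist_force: [-4.0, -1.1, -0.0]
gripper_width: 0.0215
grasp_force: 61.7
```

Request:
drive_tool --motion '[{"delta_pos":[0,-0.02,0],"rot":[0,0,0]},{"delta_pos":[0,0,0],"rot":[0,0,0]}]'

```text
clock: 15.57
ee_pos: [0.5531, 0.1698, 0.0396]
tcp_rot: [1.0, 0.013, 0.0, 0.0]
wrist_force: [-3.5, -2.0, 0.8]
gripper_width: 0.0214
grasp_force: 61.7
```

Request:
drive_tool --motion '[{"delta_pos":[0,-0.015,0],"rot":[0,0,0]},{"delta_pos":[0,0,0],"rot":[0,0,0]}]'

```text
clock: 15.73
ee_pos: [0.5531, 0.1702, 0.0397]
tcp_rot: [1.0, 0.013, 0.0, 0.0]
wrist_force: [-3.5, -3.0, 2.0]
gripper_width: 0.0213
grasp_force: 61.9
```

The play spans about 0.1684–0.1697, and the camera gives 0.1687. I settle at about 0.1688.

Request:
drive_tool --motion '[{"delta_pos":[0,0.03,0],"rot":[0,0,0]},{"delta_pos":[0,0.015,0],"rot":[0,0,0]},{"delta_pos":[0,0,0],"rot":[0,0,0]},{"delta_pos":[0,0,0],"rot":[0,0,0]}]'

```text
clock: 16.07
ee_pos: [0.5531, 0.1691, 0.0396]
tcp_rot: [1.0, 0.013, 0.0, -0.0]
wrist_force: [-3.3, 2.0, 2.1]
gripper_width: 0.0211
grasp_force: 62.0
```

```bash
python3 - <<'E'
from h import *
s=manip.state(); im=cv2.cvtColor(shot('wrist','w9.png'),cv2.COLOR_RGB2BGR); hsv=cv2.cvtColor(im,cv2.COLOR_BGR2HSV)
print(s['ee_pos'],s['wrist_force'],s['clock'])
n,l,st,c=cv2.connectedComponentsWithStats(cv2.inRange(hsv,(60,60,30),(95,255,255)))
i=1+st[1:,4].argmax(); cc=max(cv2.findContours((l==i).astype(np.uint8),0,1)[0],key=cv2.contourArea)
P=np.array([ray('wrist',*p[0],.018,s)[:2]*1000 for p in cv2.convexHull(cc)]).astype(np.float32); print('lid',cv2.minEnclosingCircle(P))
n,l,st,c=cv2.connectedComponentsWithStats(cv2.inRange(hsv,(15,120,60),(35,255,255)))
for i in range(1,n):
    if st[i,4]>40: print('brass',st[i],c[i],ray('wrist',*c[i],.005,s))
E
```

```text
[0.553101   0.16908945 0.0396261 ] [-3.31139789  2.02433622  2.09173786] 16.0667
lid ((614.4636840820312, 49.920074462890625), 47.837074279785156)
```

Request:
drive_tool --motion '[{"delta_pos":[0,-0.006,0],"rot":[0,0,0]},{"delta_pos":[0,0,0],"rot":[0,0,0]},{"delta_pos":[0,0,0],"rot":[0,0,0]}]'

```text
clock: 16.37
ee_pos: [0.5531, 0.1691, 0.0396]
tcp_rot: [1.0, 0.013, 0.0, 0.0]
wrist_force: [-3.3, -0.4, 3.2]
gripper_width: 0.0213
grasp_force: 62.1
```

```bash
python3 - <<'E'
from h import *
im=cv2.cvtColor(shot('top','t9.png'),cv2.COLOR_RGB2HSV); a=cv2.cvtColor(cv2.imread('pics/top0.png'),cv2.COLOR_BGR2HSV)
for nm,lo,hi in(('blue',(100,150,80),(125,255,255)),('orange',(10,180,150),(25,255,255)),('green',(60,80,40),(95,255,255))):
    for h in (a,im):
        n,l,st,c=cv2.connectedComponentsWithStats(cv2.inRange(h,lo,hi)[100:300,170:460]); i=1+st[1:,4].argmax(); print(nm,st[i],c[i].round(1)+[170,100])
s=manip.state(); print(s['ee_pos'],s['wrist_force'],s['grasp_force'],s['clock'])
E
```

```text
blue [195 158  32  32 806] [380.6 273.4]
blue [195 158  32  32 806] [380.6 273.4]
orange [  45  148   42   43 1367] [235.9 268.9]
orange [ 0 20  7 16 86] [172.5 127.7]
green [150 110  32  32 776] [335.7 225.8]
green [125  60  31  31 759] [309.8 174.8]
[0.55310967 0.16913011 0.03963223] [-3.91949642  0.03213646  3.12291829] 62.07273244857788 16.4167
```

```bash
python3 -c "
from h import *
print(ray('top',309.8,174.8,.018)); print(manip.hand_in())"
```

```text
[0.61687044 0.04609424 0.018     ]
the job is handed in; nothing more can be done
None
```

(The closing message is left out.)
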